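Set the spindle on the slab roller's shaft flat

ROBOT

A 6-joint arm with a two-finger parallel gripper is mounted at the origin on the work surface. World frame = base frame: x ahead of the robot, y to its left, z up, the work surface at z = 0. Lengths are in m, angles in rad, forces in N, time in s.
With the tool pointing down it reaches from about 0.3 to 0.875 m from the base axis. Payload 4.2 kg.
Tool frame: the origin (TCP) lies at the very end of the fingers, on their centre line; the grasp point (between the pads) lies 19 mm behind it; z points along the fingers, y is the line along which they close (so a half turn about z gives the same grasp; the last joint's range is limited). The gripper opens to 85 mm and grips with 20 to 120 N. Pads are 22 mm wide; open, the fingers measure 114 mm over their backs; the gripper's body (76 mm by 85 mm) begins 54 mm behind the grasp point. The pads swing forward as they close: fully open they stand 13 mm farther back than shut.
Start: joints at [1.16, 0.32, 1.565, -0, 1.257, -0.02], TCP at [0.219, 0.532, 0.231] pointing down, gripper open.
Joint ranges: [-3.11, 3.11], [-0.84, 2.01], [0.21, 2.61], [-1.34, 4.49], [0.05, 2.63], [-2.56, 2.56]. Speed limits (rad/s): [2.57, 2.57, 3.14, 3.14, 3.14, 3.14].

INTERFACE

Orientations are given as a unit quaternion [w, x, y, z].
In Python, from plant import readout, viewer, finish_job gives the robot as it stands.
- The arm moves only by the tool drive_tool, never from a script. Its argument "commands" is a list of rows, each a list of 3 entries, a list of its own where there are three numbers: the finger opening in cm, from 0 to 8.54, then the shift along the world's x, y, z in cm, then the turn, a rotation vector about the world's x, y, z in rad. In form: [[jaw, [tx, ty, tz], [wx, wy, wz]], ...]. A call has 1 to 20 rows; each row shifts and turns the commanded pose from where the row before left it; what a row does not reach is not made up. A row lasts 1/10 s, in which the tool goes at most 50 mm and 8.59 degrees, less where a joint would pass 70% of its speed; a pose out of reach is approached as far as the arm can. A call with a gripper value outside its range is refused whole. The fingers move at their own pace and stop on an object; "squeeze" is the grip in N (left out, the last holds). Time passes only in rows, so rows that do not move let the fingers close. It gives the time, the measured TCP pose, the force, the opening and the grip force at its end, in the units of the state.
- readout.get_state(): the state, without advancing time (a new reading comes with each control period).
- viewer.read_camera(name): name is "scene" or "top" or "wrist"; returns a dict with "pixels" (400x640x3 uint8, red, green, blue), "fovy" (degrees; the focal length in pixels is half the picture's height over the tangent of half this angle, whatever the lens; pixels are square), "cx", "cy" (the principal point, pixels), "position" and "attitude" of the camera in the world; the wrist camera has in their place "tool_from_camera" (4x4, takes a point from camera to tool coordinates, whose origin is the TCP and whose axes are the flange's). Camera axes: x right, y up, looking along -z (the intrinsics and any distortion apply to the point x, -y, -z); pixel columns grow to the right and rows downward; lengths in m; the calibration is good to about 2 mm. A picture is of the moment at which its call begins: read the wrist's pose just before it. There is no depth.
- finish_job(): hands the job in; it is judged then, once.
The state is a dict: "time": time; "joint_pos": joint angles; "joint_velocities": joint speeds; "tau": joint torques, N m; "tcp_pos": TCP position; "tool_rot": TCP orientation; "contact_force": force on the tool from outside, world axes, zero at the start; "ft_torque": the same for the moment, N m; "grip_width": finger opening in m; "gripper_force": force on a finger pad.
Only numpy, scipy, OpenCV 4.12 (cv2) and the standard library are available. Lean on these libraries where they do the work, as an engineer would, in place of code of your own. Each camera call takes 0.05 s, during which the arm holds its last target. There are 200 camera calls.

TASK

Close the fingers on the ground flat of the gearbox's upright shaft and its round back, and turn the shaft until the flat faces squarely out of the open side of the guard. Then pull the steel drive spindle out of its crock by the rod, lower its collar over the shaft end with the set screw on the flat, and press it fully down against the spring-loaded brass sleeve. Finish while still gripping the rod and holding the collar down there, with the screw to the guard's open side and the spindle upright; leave the crocks standing and everything else where it is.

Things in the scene. Friction and masses are not known exactly. Their poses are not given: they have to be found in the camera images.
- gearbox: grey gearbox fixed to the table, base 170 x 170 mm, top face 50 mm above the table, with a thin dark steel guard wall 18 mm high round three sides of the top, 70 mm from the shaft (its top 68 mm above the table); the guard's open side faces the gearbox's own -x. Origin on the table under the shaft axis, z up along the shaft
- shaft (a joint): angle of the upright steel shaft, 20 mm diameter, its top end 102 mm above the table: 0 when the flat faces the guard's open side (gearbox -x), growing counter-clockwise from above; turns freely -3.1 to 3.1 rad, stays where left (friction 0.06 N m)
- flat: the flat ground on the shaft: 14 mm wide, 36 mm high, 62 to 98 mm above the table; origin at the middle of its face (80 mm above the table, 5.5 mm from the shaft axis), its own -x is the outward normal, z up. Closed on flat and round back the fingers stand 15.5 mm apart (20 mm anywhere else round the shaft), centred 2.25 mm from the axis on the side away from the flat
- shaft_end (a point): centre of the shaft's top end, 102 mm above the table, on the axis; turns with the shaft: its -x points out of the flat, z up
- sleeve (a joint): how far the brass thrust sleeve round the shaft (36 mm diameter) is pressed down: 0 to 0.008 m; its top is 66 mm above the table at 0 and 58 mm fully down; a spring pushes it up with 5 N at 0, 9 N fully down, so the spindle's weight alone does not press it down
- spindle: loose steel drive spindle standing on the crock's inner floor, 0.2 to 0.4 kg, 185 mm long: at its foot a dark collar 36 mm diameter, 58 mm high, with a bore 23 mm wide and 48 mm deep, open below; above it a plain round rod, 14 mm diameter, from 58 to 185 mm. The set screw is on its own -x side. Origin at the centre of the foot, z up along the rod
- screw (a point): inner tip of the spindle's set screw, 20 mm above the foot, on its -x side: a 5 mm square tip reaching inward to 7.5 mm from the axis, while the screw's head stands out to 25 mm. So the collar passes over the shaft end only with the tip on the flat (within about 0.4 rad)
- crock: loose white straight-sided stoneware crock holding the spindle, 1 kg, 86 mm wide outside, 76 mm inside, 95 mm high, inner floor 6 mm above the table; origin under its centre, z up
- tool_crock: stoneware crock like the other (86 mm wide, 95 mm high) holding three wooden modelling tools with flat paddle ends, 119 mm high in all; leave alone; origin under its centre, z up
- rolling_pin: wooden rolling pin lying along its y, barrel 56 mm x 260 mm, 420 mm over the handles; leave alone; origin under its centre
- bowl: small white bowl, 110 mm wide, 50 mm high; leave alone; origin under its centre
- bottle: white bottle, 60 mm wide, 160 mm high; leave alone; origin under its centre
- tiles: stack of five 80 mm square fired tiles, 35 mm high; leave alone; origin under its centre
- mallet: wooden mallet lying down, 50 mm high, head 50 x 90 mm at +x, handle to -x, 250 mm long; leave alone; origin under the handle's middle
- rib: flat wooden rib 50 x 110 x 8 mm; leave alone; origin under its centre
- brayer: small wooden hand roller 32 mm high, 90 mm barrel along y, handle to -x; leave alone; origin under the barrel
Not all that is in view belongs to the job. What is meant by the gearbox is not blue, and is the larger of those in its own colour.

How it is judged:
On the way, in this order (a step that is already met when the one before it is completed fails the run):
1. with the fingers closed on the shaft's flat, the flat faces the guard's open side within 0.2 rad (value of joint shaft between -0.2 and 0.2 rad and contact force between the fingers and flat above 2 N), for 0.2 s.
2. the fingers have pulled the spindle up out of its crock, foot above the rim (z of spindle in the frame of crock above 0.097 m and contact force between the fingers and spindle above 2 N), for 0.1 s.
At the end, for the whole second after the job is handed in: The fingers grip the spindle (over 3 N), whose collar is over the shaft (axes within 4 mm, spindle within 0.08 rad of upright), set screw on the flat (within 0.35 rad), sleeve held pressed down at least 5.5 of its 8 mm, flat within 0.25 rad of the guard's open side, spindle still, crock upright (value of joint sleeve above 0.0055 m and contact force between the fingers and spindle above 3 N and horizontal distance between spindle and shaft_end below 0.004 m and z of screw in the frame of shaft_end below -0.019 m and x of screw in the frame of shaft_end below -0.003 m and angle between the x axis of spindle and the x axis of shaft_end, either way round below 0.35 rad and angle between spindle's own z axis and vertical below 0.08 rad and value of joint shaft between -0.25 and 0.25 rad and linear speed of spindle below 0.02 m/s and angle between crock's own z axis and vertical below 0.15 rad); the arm keeps its last pose, push and grip.
It fails at once if a bystander is pushed more than 40 mm or a crock is tipped (distance of any of tool_crock, rolling_pin, bowl, bottle, tiles, mallet, rib, brayer from where it was at the start of the episode above 0.04 m or angle between any of crock, tool_crock's own z axis and vertical above 0.5 rad).
It also fails if it takes over 72 s, if anything falls off the work surface, if the arm or the gripper's body presses on something with over 40 N, if the wrist force passes 120 N, or if a joint passes its speed limit or range.

## Working session

There is one attempt and no reset: what is moved stays moved. The work goes in short steps, Python scripts to look and compute and a tool call to move; the robot and the scene stay as the last step left them, time stands still between calls to the robot, and variables do not carry over. Pictures are saved under pics/ and viewed, at most 10 in all, crops included, and the job is handed in when it is done.

Besides the shell and the picture viewer there is one more tool, called after "Emit:" as name([rows], argument=value, ...), one row to a line, values as JSON. drive_tool: Moves the arm, as the interface text tells. Its arguments: {"type":"object","properties":{"commands":{"type":"array"},"squeeze":{"type":"number"}},"required":["commands"]}

```bash
ls; mkdir -p pics; cat > h.py <<'E'
import numpy as np, cv2
from scipy.spatial.transform import Rotation as R
from plant import readout, viewer, finish_job
def Q(q): return R.from_quat([q[1],q[2],q[3],q[0]])
def shot(name,fn):
    s=readout.get_state(); c=viewer.read_camera(name)
    cv2.imwrite(fn,c["pixels"][:,:,::-1])
    d={k:v for k,v in c.items() if k!="pixels"}; d["tcp"]=s["tcp_pos"]; d["rot"]=s["tool_rot"]
    np.save(fn[:-4]+".npy",d,allow_pickle=True); return d
E
python3 - <<'E'
from h import *
s=readout.get_state(); print(s)
for n in("scene","top","wrist"): print(shot(n,f"pics/{n}0.png"))
a=cv2.imread("pics/scene0.png");b=cv2.imread("pics/top0.png")
E
```

```text
pics
{'time': 0.0, 'joint_pos': array([ 1.16000618e+00,  3.20268412e-01,  1.56567809e+00,  1.44498736e-05,
        1.25740081e+00, -2.00057914e-02]), 'joint_velocities': array([-0.00095054, -0.00068559, -0.00025646,  0.00040074, -0.00043626,
       -0.00217534]), 'tau': array([-1.14446910e-03, -4.15511763e+01, -2.34163302e+01, -3.81863833e-05,
        7.96058943e-03,  7.72244988e-07]), 'tcp_pos': array([0.21883188, 0.53121131, 0.23049612]), 'tool_rot': array([-1.94229075e-04,  1.94153383e-01,  9.80970792e-01, -8.55585664e-04]), 'contact_force': array([-0.29588829, -0.5276737 , -0.46690512]), 'ft_torque': array([-0.02877667, -0.00425106, -0.04291305]), 'gripper_force': 0.0, 'grip_width': 0.08537316476051307}
{'fovy': 46.34861736198258, 'cx': 315.5553473755759, 'cy': 200.2113687437585, 'position': array([ 0.95508449, -0.74545245,  1.03803511]), 'attitude': array([0.90620878, 0.33476739, 0.09375214, 0.24068026]), 'tcp': array([0.21883188, 0.53121131, 0.23049612]), 'rot': array([-1.94229075e-04,  1.94153383e-01,  9.80970792e-01, -8.55585664e-04])}
{'fovy': 53.04420780611436, 'cx': 321.44
[... 184 characters left out ...]
([0.21883385, 0.53120953, 0.23048524]), 'rot': array([-1.86735582e-04,  1.94168930e-01,  9.80967702e-01, -8.71228866e-04])}
{'fovy': 62.84672533555314, 'cx': 322.88882463649645, 'cy': 202.4222182864016, 'tool_from_camera': array([[ 8.47604656e-05,  9.53409368e-01,  3.01679583e-01,
         7.70112104e-02],
       [ 9.99999986e-01, -3.68446180e-05, -1.64520449e-04,
         1.47138719e-03],
       [-1.45740069e-04,  3.01679592e-01, -9.53409357e-01,
        -1.43555708e-01],
       [ 0.00000000e+00,  0.00000000e+00,  0.00000000e+00,
         1.00000000e+00]]), 'tcp': array([0.21887269, 0.53123051, 0.23056142]), 'rot': array([-1.62244344e-04,  1.94149151e-01,  9.80971678e-01, -8.04442485e-04])}
```

View pics/scene0.png

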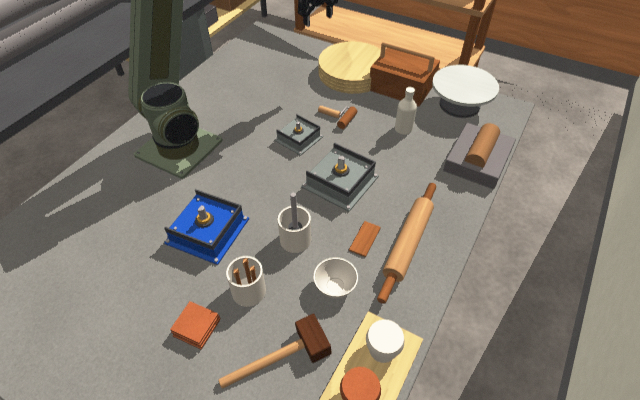

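View pics/top0.png

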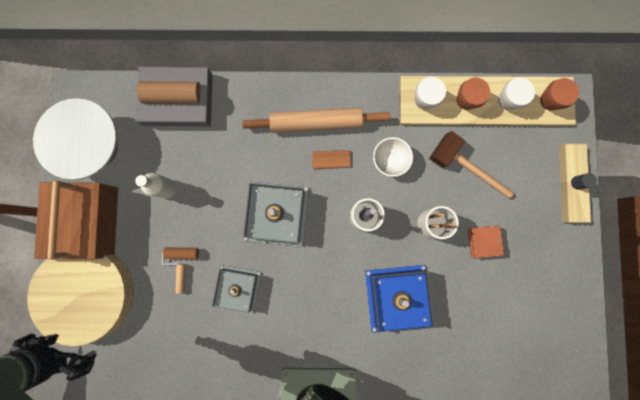

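The scene view shows the big grey gearbox at (341,175) and the spindle crock at (293,228). In the top view they are at (276,213) and (367,215). I'll enlarge both.

```bash
cat >> h.py <<'E'
def cam(d):
    if "position" in d: return np.array(d["position"]),Q(d["attitude"]).as_matrix()
    T=np.eye(4);T[:3,:3]=Q(d["rot"]).as_matrix();T[:3,3]=d["tcp"];T=T@d["tool_from_camera"];return T[:3,3],T[:3,:3]
def ray(d,u,v):
    f=200/np.tan(np.radians(d["fovy"]/2));p,M=cam(d)
    r=M@np.array([(u-d["cx"])/f,-(v-d["cy"])/f,-1]);return p,r/np.linalg.norm(r)
def onz(d,u,v,z):
    p,r=ray(d,u,v);return p+r*(z-p[2])/r[2]
def tri(*obs):
    A=np.zeros((3,3));b=np.zeros(3);L=[]
    for d,u,v in obs:
        p,r=ray(d,u,v);P=np.eye(3)-np.outer(r,r);A+=P;b+=P@p;L.append((p,P))
    x=np.linalg.solve(A,b);return x,[round(1000*np.linalg.norm(P@(x-p)),1) for p,P in L]
def pix(d,X):
    p,M=cam(d);c=M.T@(np.array(X)-p);f=200/np.tan(np.radians(d["fovy"]/2));return d["cx"]+f*c[0]/-c[2],d["cy"]-f*c[1]/-c[2]
def load(n): return np.load(f"pics/{n}.npy",allow_pickle=True).item()
def crop(n,x,y,w,h,k):
    a=cv2.imread(f"pics/{n}.png")[y:y+h,x:x+w];a=cv2.resize(a,None,fx=k,fy=k,interpolation=cv2.INTER_CUBIC)
    for i in range(0,w,10): cv2.putText(a,str(x+i),(i*k,8),0,.3,(0,255,255));cv2.line(a,(i*k,10),(i*k,14),(0,255,255))
    for i in range(0,h,10): cv2.putText(a,str(y+i),(0,i*k+3),0,.3,(0,255,255));cv2.line(a,(20,i*k),(24,i*k),(0,255,255))
    return a
E
python3 - <<'E'
from h import *
A=np.vstack([np.hstack([crop("top0",240,175,80,75,5),crop("top0",340,185,80,75,5)][:2]),np.zeros((1,800,3),np.uint8)])
B=np.hstack([crop("scene0",300,140,80,44,5),crop("scene0",265,185,80,44,5)])
cv2.imwrite("pics/c1.png",np.vstack([A,B])[:600])
t=load("top0")
print(onz(t,275,211,.1),onz(t,367,215,.095))
E
```

```text
[0.52865308 0.11597505 0.1       ] [ 0.520762   -0.12447097  0.095     ]
```

View pics/c1.png

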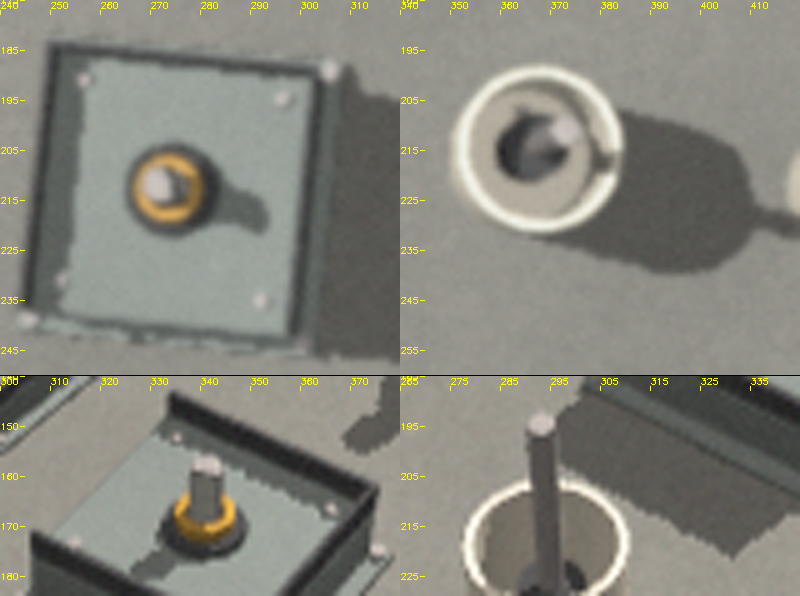

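Emit:
drive_tool([
  [8.5, [3.1, -3.4, 0], [0, 0, -0.128]],
  [8.5, [3.1, -3.4, 0], [0, 0, -0.128]],
  [8.5, [3.1, -3.4, 0], [0, 0, -0.128]],
  [8.5, [3.1, -3.4, 0], [0, 0, -0.128]],
  [8.5, [3.1, -3.4, 0], [0, 0, -0.128]],
  [8.5, [3.1, -3.4, 0], [0, 0, -0.128]],
  [8.5, [3.1, -3.4, 0], [0, 0, -0.128]],
  [8.5, [3.1, -3.4, 0], [0, 0, -0.128]],
  [8.5, [3.1, -3.4, 0], [0, 0, -0.128]],
  [8.5, [3.1, -3.4, 0], [0, 0, -0.128]],
  [8.5, [0, 0, 0], [0, 0, 0]],
  [8.5, [0, 0, 0], [0, 0, 0]],
])

```text
time: 1.35
tcp_pos: [0.5292, 0.1909, 0.2308]
tool_rot: [-0.0, 0.742, 0.67, -0.0]
contact_force: [0.9, -0.3, 0.8]
grip_width: 0.0844
gripper_force: 0.0
```

```bash
python3 - <<'E'
from h import *
d=shot("wrist","pics/w1.png"); print(d["tcp"],d["rot"]); print(readout.get_state()["joint_pos"])
E
```

```text
[0.52916403 0.19091452 0.2307612 ] [-4.87772741e-04  7.42062226e-01  6.70330657e-01 -4.74584760e-04]
[3.27176174e-01 3.00393856e-01 1.59375710e+00 6.07600963e-04
 1.24862474e+00 4.26858471e-01]
```

View pics/w1.png

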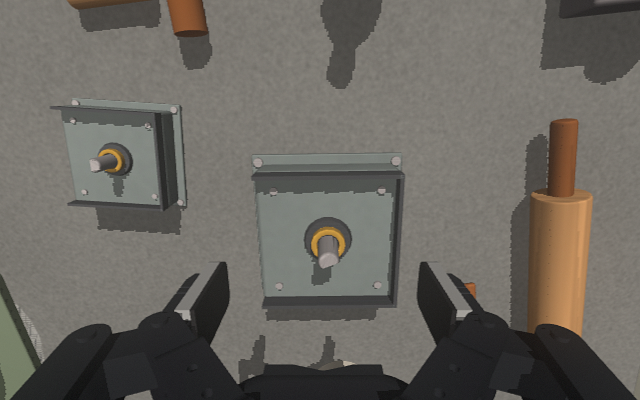

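The gearbox shows at (328,240) with its open side to the left, which is world -x. The shaft's top is at about (330,260).

```bash
python3 - <<'E'
from h import *
cv2.imwrite("pics/c2.png",np.hstack([crop("w1",298,210,60,75,8),]))
w=load("w1");t=load("top0");s=load("scene0")
g=[(258,162),(396,160)]
for u,v in [(253.5,173.5),(403,173),(265,301),(396,301)]: print(onz(w,u,v,.068))
for a in [(250,184),(305.5,188.5),(298.5,242),(245.5,239)]: print("top",onz(t,*a,.068))
print(tri((t,272,211.5),(w,329,262),(s,341,157.5)))
print(tri((t,373,211),(s,293,194.5)))
E
```

```text
[0.46466919 0.20811753 0.068     ]
[0.60668517 0.1942044  0.068     ]
[0.4538117  0.06731643 0.068     ]
[0.59520122 0.05307692 0.068     ]
top [0.6032613  0.18900767 0.068     ]
top [0.592383   0.03862458 0.068     ]
top [0.44841368 0.05539611 0.068     ]
top [0.45500992 0.1971876  0.068     ]
(array([0.5281778 , 0.12429458, 0.10052139]), [np.float64(1.1), np.float64(0.4), np.float64(0.8)])
(array([ 0.52625743, -0.12787712,  0.18823779]), [np.float64(1.3), np.float64(1.3)])
```

View pics/c2.png

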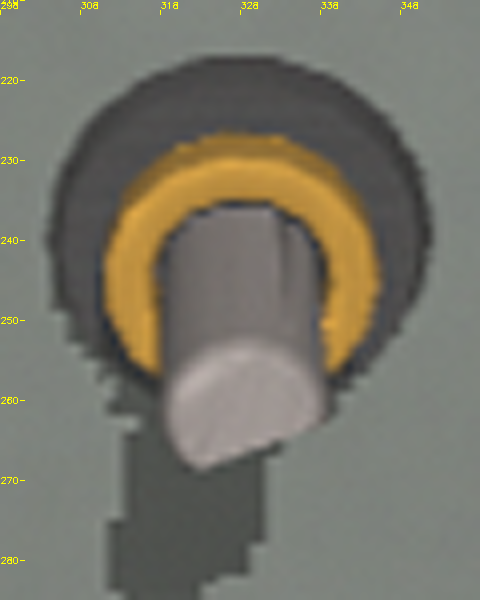

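```bash
python3 - <<'E'
from h import *
w=load("w1")
P=lambda x,y:onz(w,298+x/8-.5+.06,210+y/8-.5+.06,.102)[:2]
c=np.array([P(*a) for a in [(165,395),(180,435),(245,338),(205,352),(290,350),(328,385),(322,405)]])
A=np.c_[2*c,np.ones(len(c))];s=np.linalg.lstsq(A,(c**2).sum(1),rcond=None)[0];print(s[:2],np.sqrt(s[2]+s[:2]@s[:2]))
# fixed radius
from scipy.optimize import least_squares
r=least_squares(lambda p:np.hypot(*(c-p).T)-.01,s[:2]).x;print(r)
a,b=P(200,468),P(318,415);d=b-a;n=np.array([d[1],-d[0]])/np.hypot(*d);m=(a+b)/2-r
print(a,b,np.hypot(*d),n,m,"normal ang",np.arctan2(n[1],n[0]),"dist",n@m)
E
```

```text
[0.52829586 0.12671558] 0.009003715280859501
[0.52834618 0.12547118]
[0.52201357 0.11953554] [0.53628907 0.12499492] 0.015283795422374251 [ 0.35720003 -0.93402791] [ 0.00080514 -0.00320595] normal ang -1.2055278994699483 dist 0.0032820452878234542
```

Emit:
drive_tool([
  [8.5, [0, -0.47, 0], [0, 0, 0.1457]],
  [8.5, [0, -0.47, 0], [0, 0, 0.1457]],
  [8.5, [0, -0.47, 0], [0, 0, 0.1457]],
  [8.5, [0, -0.47, 0], [0, 0, 0.1457]],
  [8.5, [0, -0.47, 0], [0, 0, 0.1457]],
  [8.5, [0, -0.47, 0], [0, 0, 0.1457]],
  [8.5, [0, -0.47, 0], [0, 0, 0.1457]],
  [8.5, [0, -0.47, 0], [0, 0, 0.1457]],
  [8.5, [0, -0.47, 0], [0, 0, 0.1457]],
  [8.5, [0, -0.47, 0], [0, 0, 0.1457]],
  [8.5, [0, -0.47, 0], [0, 0, 0.1457]],
  [8.5, [0, -0.47, 0], [0, 0, 0.1457]],
  [8.5, [0, -0.47, 0], [0, 0, 0.1457]],
  [8.5, [0, -0.47, 0], [0, 0, 0.1457]],
  [8.5, [0, 0, 0], [0, 0, 0]],
  [8.5, [0, 0, 0], [0, 0, 0]],
])

```text
time: 3.0
tcp_pos: [0.5284, 0.127, 0.2314]
tool_rot: [-0.0, -0.183, 0.983, 0.0]
contact_force: [-1.1, 0.5, 0.1]
grip_width: 0.0849
gripper_force: 0.0
```

```bash
python3 - <<'E'
from h import *
d=shot("wrist","pics/w2.png"); print(d["tcp"],d["rot"]); print(readout.get_state()["joint_pos"])
u,v=pix(d,[.528,.125,.095]);print(u,v);x,y=int(u)-50,int(v)-37
print(x,y);cv2.imwrite("pics/c3.png",crop("w2",x,y,100,75,8))
E
```

```text
[0.52840757 0.12698628 0.23144054] [-1.66640192e-05 -1.82890130e-01  9.83133333e-01  2.22585391e-04]
[ 2.14157830e-01  2.70124558e-01  1.63578439e+00  4.07285631e-04
  1.23570734e+00 -1.72486379e+00]
319.7669522611224 187.6701887636702
269 150
```

View pics/c3.png

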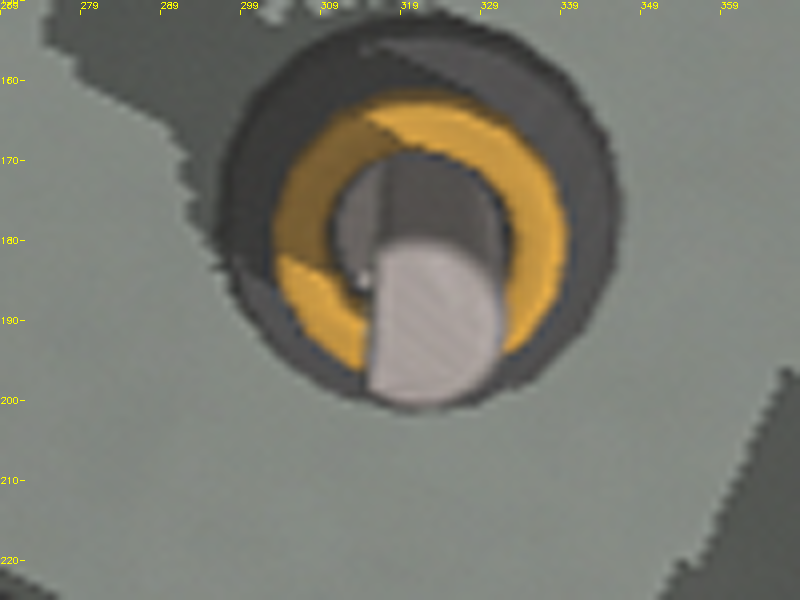

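The flat is the left-hand chord of the shaft's end face, from (316,181) to (315,199). It is nearly square to the finger closing line.

```bash
python3 - <<'E'
from h import *
from scipy.optimize import least_squares
w=load("w2")
P=lambda x,y:onz(w,269+x/8-.44,150+y/8-.44,.102)[:2]
c=np.array([P(*a) for a in [(425,238),(470,258),(498,300),(501,335),(480,380),(430,406),(395,244),(395,403)]])
r=least_squares(lambda p:np.hypot(*(c-p).T)-.01,c.mean(0));print(r.x,1e3*r.fun);r=r.x
r3=least_squares(lambda p:np.hypot(*(c-p[:2]).T)-p[2],[*c.mean(0),.01]).x;print(r3)
a,b=P(378,250),P(370,393);d=b-a;n=-np.array([d[1],-d[0]])/np.hypot(*d);n*=np.sign(n@((a+b)/2-r))
print(a,b,np.hypot(*d),"ang",np.arctan2(n[1],n[0]),"dist",n@((a+b)/2-r))
t,s,w1=load("top0"),load("scene0"),load("w1")
print(pix(w,[*r,.102]))
u=pix(w,[*r,.102]);print(tri((w,*u),(w1,*pix(w1,[.5283,.1259,.102])),(t,272,211.5),(s,341,157.5)))
print(tri((w,*u),(w1,*pix(w1,[.5283,.1259,.102]))))
E
```

```text
[0.52825506 0.12509157] [-0.30144625 -0.15788823 -0.04000057  0.01914016 -0.04818093 -0.46263158
 -0.99364526 -0.94172628]
[0.52795674 0.12580008 0.00931911]
[0.52176866 0.11905194] [0.53705542 0.12389876] 0.016036730729197757 ang -1.2637624192246817 dist 0.0037967805537265707
(np.float64(319.69248887403313), np.float64(190.06992255329382))
(array([0.52819302, 0.12475504, 0.10026521]), [np.float64(0.7), np.float64(0.2), np.float64(1.4), np.float64(0.5)])
(array([0.52839505, 0.12525129, 0.10091774]), [np.float64(0.2), np.float64(0.2)])
```

Emit:
drive_tool([
  [5, [-0.08, 0.03, -3.2], [0, 0, -0.035]],
  [5, [0, 0, -3.2], [0, 0, 0]],
  [5, [0, 0, -3.2], [0, 0, 0]],
  [5, [0, 0, -3.2], [0, 0, 0]],
  [5, [0, 0, -3.3], [0, 0, 0]],
  [5, [0, 0, 0], [0, 0, 0]],
  [5, [0, 0, 0], [0, 0, 0]],
], squeeze=30)

```text
time: 3.75
tcp_pos: [0.5284, 0.1266, 0.0706]
tool_rot: [-0.0, -0.166, 0.986, 0.0]
contact_force: [0.2, -1.0, 0.5]
grip_width: 0.05
gripper_force: 0.0
```

Emit:
drive_tool([
  [1, [0, 0, 0], [0, 0, 0]],
  [1, [0, 0, 0], [0, 0, 0]],
  [1, [0, 0, 0], [0, 0, 0]],
  [1, [0, 0, 0], [0, 0, 0]],
  [1, [0, 0, 0], [0, 0, 0]],
  [1, [0, 0, 0], [0, 0, 0]],
])

```text
time: 4.35
tcp_pos: [0.5291, 0.1274, 0.0722]
tool_rot: [0.002, -0.166, 0.986, 0.001]
contact_force: [-1.8, 4.7, 7.2]
grip_width: 0.0145
gripper_force: 30.4
```

Emit:
drive_tool([
  [1, [0.028, 0.002, 0.1], [0, 0, -0.125]],
  [1, [0.028, 0.002, 0.1], [0, 0, -0.125]],
  [1, [0.028, 0.002, 0], [0, 0, -0.125]],
  [1, [0.028, 0.002, 0], [0, 0, -0.125]],
  [1, [0.025, -0.011, 0], [0, 0, -0.125]],
  [1, [0.025, -0.011, 0], [0, 0, -0.125]],
  [1, [0.025, -0.011, 0], [0, 0, -0.125]],
  [1, [0.025, -0.011, 0], [0, 0, -0.125]],
  [1, [0.017, -0.022, 0], [0, 0, -0.125]],
  [1, [0.017, -0.022, 0], [0, 0, -0.125]],
  [1, [0.017, -0.022, 0], [0, 0, -0.125]],
  [1, [0.017, -0.022, 0], [0, 0, -0.125]],
  [1, [0.004, -0.027, 0], [0, 0, -0.125]],
  [1, [0.004, -0.027, 0], [0, 0, -0.125]],
  [1, [0.004, -0.027, 0], [0, 0, -0.125]],
  [1, [0.004, -0.027, 0], [0, 0, -0.125]],
  [1, [0, 0, 0], [0, 0, 0]],
  [1, [0, 0, 0], [0, 0, 0]],
  [1, [0, 0, 0], [0, 0, 0]],
  [1, [0, 0, 0], [0, 0, 0]],
])

```text
time: 6.35
tcp_pos: [0.529, 0.1217, 0.0722]
tool_rot: [-0.0, 0.74, 0.673, -0.003]
contact_force: [-3.7, -6.4, 0.8]
grip_width: 0.0148
gripper_force: 31.8
```

Emit:
drive_tool([
  [5, [0, 0, 0], [0, 0, 0]],
  [5, [0, 0, 0], [0, 0, 0]],
  [5, [0, 0, 0], [0, 0, 0]],
  [8.5, [0, 0, 3], [0, 0, 0]],
  [8.5, [0, 0, 4.5], [0, 0, 0]],
  [8.5, [0, 0, 4.5], [0, 0, 0]],
  [8.5, [0, 0, 4], [0, 0, 0]],
  [8.5, [0, 0, 0], [0, 0, 0]],
  [8.5, [0, 0, 0], [0, 0, 0]],
])

```text
time: 7.25
tcp_pos: [0.5315, 0.124, 0.2333]
tool_rot: [0.001, 0.74, 0.673, 0.001]
contact_force: [-0.2, -1.0, 0.0]
grip_width: 0.085
gripper_force: 0.0
```

```bash
python3 - <<'E'
from h import *
d=shot("wrist","pics/w3.png"); print(d["tcp"],d["rot"])
u,v=pix(d,[.528,.125,.1]);x,y=int(u)-33,int(v)-37
print(x,y)
t=shot("top","pics/top1.png");p=pix(t,[.52,-.125,.12]);print(p)
s=shot("scene","pics/scene1.png")
A=np.vstack([crop("w3",x,y,66,75,6),np.zeros((150,396,3),np.uint8)])
B=np.vstack([crop("top1",340,190,66,50,6),crop("scene1",265,185,66,50,6)])
cv2.imwrite("pics/c4.png",np.hstack([A,B]))
E
```

```text
[0.53153413 0.12401768 0.23326915] [6.71665937e-04 7.39885910e-01 6.72731137e-01 1.09850274e-03]
284 155
(np.float64(368.2775041499301), np.float64(214.7585400146348))
```

View pics/c4.png

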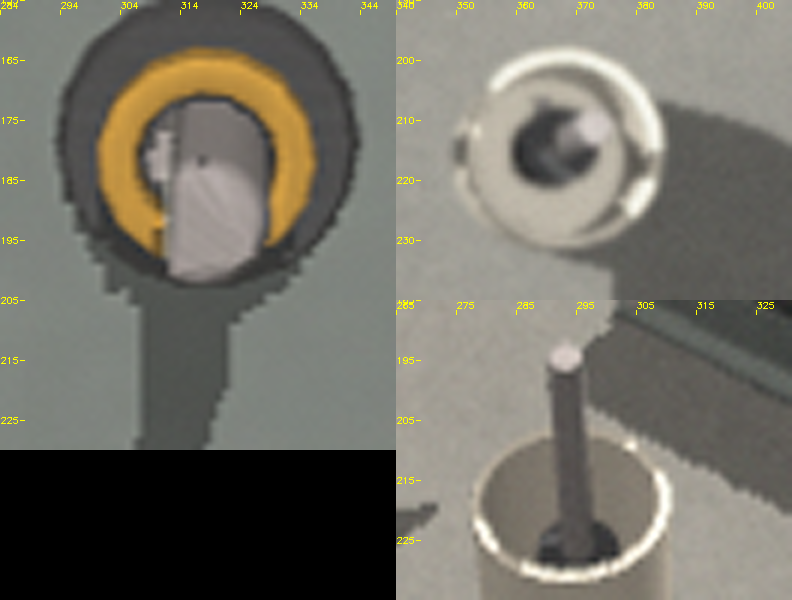

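Emit:
drive_tool([
  [8.5, [-0.1, -3.8, 0.6], [0, 0, 0]],
  [8.5, [-0.1, -3.8, 0.6], [0, 0, 0]],
  [8.5, [-0.1, -3.8, 0.6], [0, 0, 0]],
  [8.5, [-0.1, -3.8, 0.6], [0, 0, 0]],
  [8.5, [-0.1, -3.8, 0.6], [0, 0, 0]],
  [8.5, [-0.1, -3.8, 0], [0, 0, 0]],
  [8.5, [-0.1, -3.8, 0], [0, 0, 0]],
  [8.5, [0, 0, 0], [0, 0, 0]],
  [8.5, [0, 0, 0], [0, 0, 0]],
  [8.5, [0, 0, 0], [0, 0, 0]],
])

```text
time: 8.4
tcp_pos: [0.5239, -0.1412, 0.2614]
tool_rot: [-0.001, 0.74, 0.673, -0.0]
contact_force: [-0.3, 0.7, 1.4]
grip_width: 0.085
gripper_force: 0.0
```

```bash
python3 - <<'E'
from h import *
d=shot("wrist","pics/w4.png"); print(d["tcp"],d["rot"])
u,v=pix(d,[.523,-.125,.1]);x,y=int(u)-66,int(v)-50
print(x,y)
cv2.imwrite("pics/c5.png",crop("w4",x,y,132,100,6))
E
```

```text
[ 0.52392987 -0.14123954  0.26137667] [-9.95997743e-04  7.39747811e-01  6.72883425e-01 -2.84227668e-04]
253 118
```

View pics/c5.png

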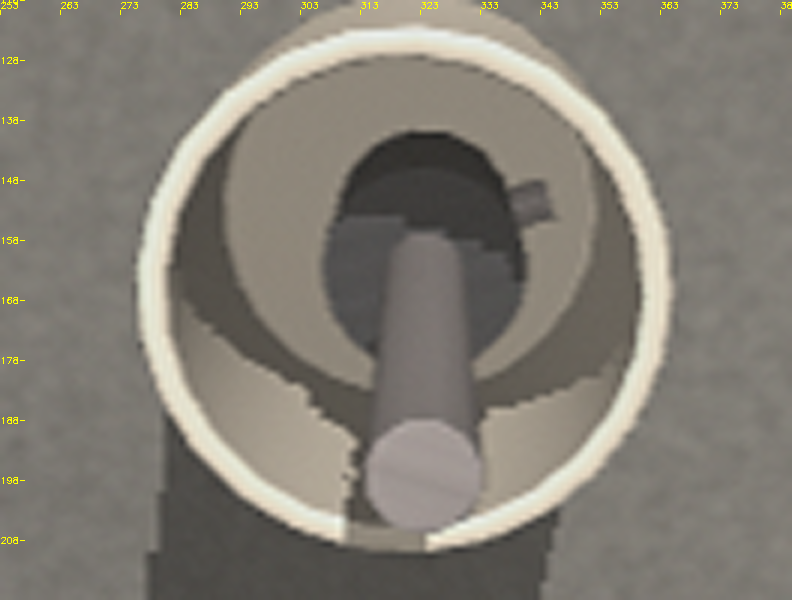

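```bash
python3 - <<'E'
from h import *
w=load("w4")
P=lambda x,y,z:onz(w,253+x/6-.42,118+y/6-.42,z)
top=P(424,474,.191);print("top",top, "radius",(P(484,474,.191)-P(364,474,.191))[0]/2)
for a in [(532,202),(553,218),(545,182),(530,185),(535,222)]:
  q=P(*a,.026);d=q-top;print(q,np.hypot(*d[:2]),np.arctan2(d[1],d[0]))
q=P(426,250,.064);print("rod foot",P(425,236,.064))
for e in [((325,265),(527,265))]:print("collar",(P(*e[0],.064)+P(*e[1],.064))/2,P(*e[1],.064)-P(*e[0],.064))
t,s=load("top1"),load("scene1")
u=253+424/6-.42,118+474/6-.42
print(tri((w,*u),(t,373,211),(s,293,194.7)),tri((w,*u),(s,293,194.7)))
# crock rim
c=np.array([P(*a,.095)[:2] for a in [(137,280),(672,275),(410,25),(410,552),(245,95),(590,100)]])
from scipy.optimize import least_squares
r=least_squares(lambda p:np.hypot(*(c-p[:2]).T)-p[2],[*c.mean(0),.043]);print(r.x,r.fun)
E
```

```text
top [ 0.52607795 -0.12625539  0.191     ] radius 0.0067863804551824836
[ 0.54720219 -0.12236069  0.026     ] 0.02148027436557641 0.18232361805410077
[ 0.55100276 -0.12582373  0.026     ] 0.024928548279254524 0.017316730097422947
[ 0.54998762 -0.11876523  0.026     ] 0.025055441311942095 0.3035853193430188
[ 0.54707276 -0.11906706  0.026     ] 0.02219130919560262 0.32987573141554083
[ 0.54747989 -0.1262693   0.026     ] 0.021401946256540846 -0.0006502487249734916
rod foot [ 0.52666616 -0.12058547  0.064     ]
collar [ 0.5263596  -0.12568242  0.064     ] [ 0.03522975 -0.00332642  0.        ]
(array([ 0.52612421, -0.12769603,  0.18718369]), [np.float64(0.3), np.float64(1.3), np.float64(1.3)]) (array([ 0.52652079, -0.12711156,  0.18713202]), [np.float64(0.6), np.float64(0.6)])
[ 0.52339293 -0.12567673  0.04250462] [ 8.32407336e-04 -9.73260461e-05  6.61026054e-04 -2.19541020e-04
 -1.33469241e-03  1.58126098e-04]
```

The screw head shows at about (341,152), so it points at roughly +0.155 rad in world. The rod top is at (324,197). Next I turn the tool and descend over the rod.

Emit:
drive_tool([
  [8.5, [0.23, 1.5, 0], [0, 0, -0.149]],
  [8.5, [0, 0, 0], [0, 0, -0.149]],
  [8.5, [0, 0, 0], [0, 0, -0.149]],
  [8.5, [0, 0, 0], [0, 0, -0.149]],
  [8.5, [0, 0, 0], [0, 0, -0.149]],
  [8.5, [0, 0, 0], [0, 0, -0.149]],
  [8.5, [0, 0, -2], [0, 0, -0.149]],
  [8.5, [0, 0, -2], [0, 0, -0.149]],
  [8.5, [0, 0, -2], [0, 0, -0.149]],
  [8.5, [0, 0, -2.5], [0, 0, 0]],
  [7, [0, 0, -2.6], [0, 0, 0]],
  [5, [0, 0, 0], [0, 0, 0]],
  [4, [0, 0, 0], [0, 0, 0]],
  [4, [0, 0, 0], [0, 0, 0]],
], squeeze=80)

```text
time: 9.85
tcp_pos: [0.5276, -0.1269, 0.1529]
tool_rot: [0.0, 0.998, 0.068, 0.001]
contact_force: [0.1, 0.0, 0.5]
grip_width: 0.0398
gripper_force: 0.0
```

Emit:
drive_tool([
  [2.5, [-0.1, 0.05, -0.4], [0, 0, 0]],
  [1, [0, 0, 0], [0, 0, 0]],
  [1, [0, 0, 0], [0, 0, 0]],
  [1, [0, 0, 0], [0, 0, 0]],
  [1, [0, 0, 0], [0, 0, 0]],
  [1, [0, 0, 0], [0, 0, 0]],
  [1, [0, 0, 0], [0, 0, 0]],
])

```text
time: 10.55
tcp_pos: [0.5259, -0.1269, 0.1479]
tool_rot: [0.0, 0.998, 0.067, 0.001]
contact_force: [-0.7, -0.4, 4.6]
grip_width: 0.0122
gripper_force: 78.1
```

Emit:
drive_tool([
  [1, [0, 0, 1], [0, 0, 0]],
  [1, [0, 0, 2], [0, 0, 0]],
  [1, [0, 0, 2.5], [0, 0, 0]],
  [1, [0, 0, 2.5], [0, 0, 0]],
  [1, [0, 0, 2.5], [0, 0, 0]],
  [1, [0, 0, 1.5], [0, 0, 0]],
  [1, [0, 0, 1], [0, 0, 0]],
  [1, [0, 0, 0], [0, 0, 0]],
  [1, [0, 0, 0], [0, 0, 0]],
])

```text
time: 11.45
tcp_pos: [0.5249, -0.1264, 0.2763]
tool_rot: [-0.0, 0.998, 0.067, -0.001]
contact_force: [0.1, -1.2, -2.7]
grip_width: 0.012
gripper_force: 78.2
```

Emit:
drive_tool([
  [1, [0.017, 1.26, 0], [0, 0, 0.1444]],
  [1, [0.017, 1.26, 0], [0, 0, 0.1444]],
  [1, [0.017, 1.26, 0], [0, 0, 0.1444]],
  [1, [0.017, 1.26, 0], [0, 0, 0.1444]],
  [1, [0.017, 1.26, 0], [0, 0, 0.1444]],
  [1, [0.017, 1.26, 0], [0, 0, 0.1444]],
  [1, [0.017, 1.26, 0], [0, 0, 0.1444]],
  [1, [0.017, 1.26, 0], [0, 0, 0.1444]],
  [1, [0.017, 1.26, 0], [0, 0, 0.1444]],
  [1, [0.017, 1.26, 0], [0, 0, 0.1444]],
  [1, [0.017, 1.26, 0], [0, 0, 0.1444]],
  [1, [0.017, 1.26, 0], [0, 0, 0.1444]],
  [1, [0.017, 1.26, 0], [0, 0, 0.1444]],
  [1, [0.017, 1.26, 0], [0, 0, 0.1444]],
  [1, [0.017, 1.26, 0], [0, 0, 0.1444]],
  [1, [0.017, 1.26, 0], [0, 0, 0.1444]],
  [1, [0.017, 1.26, 0], [0, 0, 0.1444]],
  [1, [0.017, 1.26, 0], [0, 0, 0.1444]],
  [1, [0.017, 1.26, 0], [0, 0, 0.1444]],
  [1, [0.017, 1.26, 0], [0, 0, 0.1444]],
])

```text
time: 13.45
tcp_pos: [0.5281, 0.1258, 0.2756]
tool_rot: [-0.002, 0.057, 0.998, -0.0]
contact_force: [0.8, -0.3, -4.0]
grip_width: 0.0122
gripper_force: 78.1
```

Emit:
drive_tool([
  [1, [0, 0, 0], [0, 0, 0]],
  [1, [0, 0, 0], [0, 0, 0]],
  [1, [0, 0, 0], [0, 0, 0]],
])

```text
time: 13.75
tcp_pos: [0.5287, 0.1247, 0.2768]
tool_rot: [-0.001, 0.061, 0.998, -0.0]
contact_force: [1.3, 0.7, -3.9]
grip_width: 0.0123
gripper_force: 78.2
```

```bash
python3 - <<'E'
from h import *
d=shot("wrist","pics/w5.png"); print(d["tcp"],d["rot"],readout.get_state()["joint_pos"])
s=shot("scene","pics/scene2.png");t=shot("top","pics/top2.png")
u,v=pix(d,[.528,.125,.12]);x,y=int(u)-50,int(v)-50;print(x,y)
u2,v2=pix(s,[.528,.125,.14]);x2,y2=int(u2)-25,int(v2)-45
print(x2,y2)
A=crop("w5",x,y,100,100,5);B=crop("scene2",x2,y2,50,83,6)
cv2.imwrite("pics/c6.png",np.hstack([A,np.vstack([B,])[:500]]))
E
```

```text
[0.52865846 0.12470314 0.27676557] [-5.56784520e-04  6.06435673e-02  9.98159275e-01 -3.31302845e-04] [ 2.10550860e-01  2.44082747e-01  1.55595471e+00 -2.32762033e-04
  1.34245642e+00 -1.23896769e+00]
271 133
316 102Traceback (most recent call last):
  File "<stdin>", line 8, in <module>
    return _nx.concatenate(arrs, 1, dtype=dtype, casting=casting)
           ~~~~~~~~~~~~~~~^^^^^^^^^^^^^^^^^^^^^^^^^^^^^^^^^^^^^^^
ValueError: all the input array dimensions except for the concatenation axis must match exactly, but along dimension 0, the array at index 0 has size 500 and the array at index 1 has size 498
```

```bash
python3 - <<'E'
from h import *
A=crop("w5",271,133,100,100,5);B=crop("scene2",316,102,50,83,6)
cv2.imwrite("pics/c6.png",np.hstack([A[:498],B]))
E
```

```text
(no output)
```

View pics/c6.png

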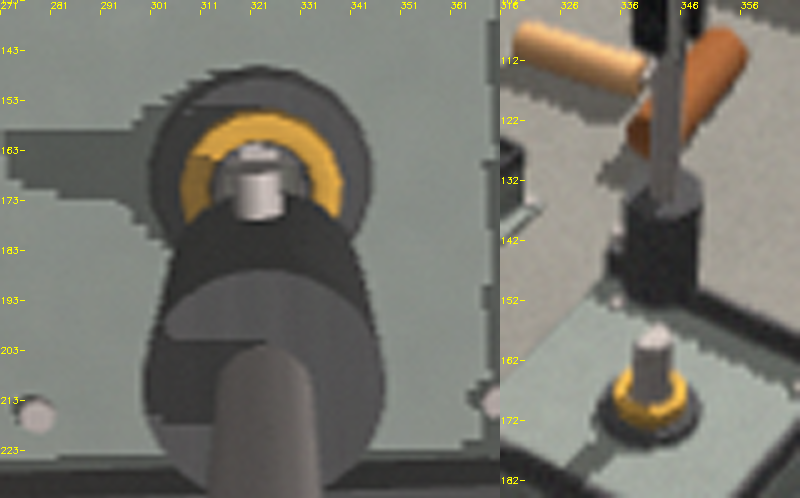

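```bash
python3 - <<'E'
from h import *
w,s=load("w5"),load("scene2")
P=lambda x,y:(271+x/5-.4,133+y/5-.4); S=lambda x,y:(316+x/6-.42,102+y/6-.42)
ax=np.array([.5283,.1252]);z=.135
t=np.array(w["tcp"][:2])
print("pred collar top ctr",pix(w,[*t,z+.058]),"meas",P(264,385), "ellipse top pred",pix(w,[t[0]+.018*np.cos(-.09),t[1],z+.058]),P(264,270))
print("meas collar top ctr world",onz(w,*P(264,385),z+.058),"left/right",onz(w,*P(145,385),z+.058),onz(w,*P(383,385),z+.058))
sc=np.array([np.cos(3.043),np.sin(3.043)])
print("screw head pred",pix(w,[*(t+.0215*sc),z+.02]),P(260,190),"end top/bot", [pix(w,[*(t+.025*sc),z+.02+k]) for k in(-.003,.003)])
print("screw world",onz(w,*P(259,195),z+.02))
print("scene: rod-collar junction pred",pix(s,[*t,z+.058]),"collar L/R at mid meas",S(127,210),S(203,210))
print("foot pred",pix(s,[*t,z]),"foot meas ctr",S(160,285),S(119,260),S(195,280))
print("shaft top pred",pix(s,[*ax,.102]),S(155,333))
print("rod upper pred",pix(s,[*t,z+.118]),"meas",S(175,70),"rod near collar",pix(s,[*t,z+.062]),S(165,200))
print("sleeve top wrist centre pred",pix(w,[*ax,.066]),"meas L/R",P(180,185),P(343,185))
E
```

```text
pred collar top ctr (np.float64(321.04572334518764), np.float64(208.6376177861075)) meas (323.40000000000003, 209.6) ellipse top pred (np.float64(323.98111927000673), np.float64(231.15845562512297)) (323.40000000000003, 186.6)
meas collar top ctr world [0.529606   0.12632591 0.193     ] left/right [0.52749723 0.10899693 0.193     ] [0.53171459 0.14365346 0.193     ]
screw head pred (np.float64(320.6819556922172), np.float64(169.19316190840505)) (322.6, 170.6) end top/bot [(np.float64(320.60286769867014), np.float64(164.30249517120032)), (np.float64(320.54968357553423), np.float64(165.70417228415175))]
screw world [0.50943786 0.12797914 0.155     ]
scene: rod-collar junction pred (np.float64(342.0595446032471), np.float64(133.0308205382064)) collar L/R at mid meas (336.74666666666667, 136.58) (349.4133333333333, 136.58)
foot pred (np.float64(341.3537133822982), np.float64(148.71535946958426)) foot meas ctr (342.24666666666667, 149.08) (335.4133333333333, 144.91333333333336) (348.08, 148.24666666666667)
shaft top pred (np.float64(340.9434004179615), np.float64(157.0314181638941)) (341.4133333333333, 157.08)
rod upper pred (np.float64(342.84304238208364), np.float64(115.62042404385845)) meas (344.74666666666667, 113.24666666666667) rod near collar (np.float64(342.11002801346564), np.float64(131.90900984258812)) (343.08, 134.91333333333336)
sleeve top wrist centre pred (np.float64(322.1334773487557), np.float64(171.5518233290656)) meas L/R (306.6, 169.6) (339.20000000000005, 169.6)
```

The screw points toward the camera (world -x) at wrist (323,171), and the collar is centred over the sleeve to within about 1 mm. I'll descend and watch the force.

Emit:
drive_tool([
  [1, [-0.05, 0, -1.5], [0, 0, 0]],
  [1, [0, 0, -1.3], [0, 0, 0]],
  [1, [0, 0, 0], [0, 0, 0]],
  [1, [0, 0, 0], [0, 0, 0]],
], squeeze=100)

```text
time: 14.3
tcp_pos: [0.5285, 0.1251, 0.2496]
tool_rot: [0.0, 0.06, 0.998, 0.0]
contact_force: [0.3, -0.2, -3.2]
grip_width: 0.0119
gripper_force: 88.4
```

Emit:
drive_tool([
  [1, [0, 0, -0.3], [0, 0, 0]],
  [1, [0, 0, -0.3], [0, 0, 0]],
  [1, [0, 0, -0.3], [0, 0, 0]],
  [1, [0, 0, -0.3], [0, 0, 0]],
  [1, [0, 0, 0], [0, 0, 0]],
])

```text
time: 14.8
tcp_pos: [0.5281, 0.1253, 0.2368]
tool_rot: [-0.0, 0.059, 0.998, -0.0]
contact_force: [0.2, -0.5, -3.0]
grip_width: 0.0117
gripper_force: 88.3
```

Emit:
drive_tool([
  [1, [0, 0, -0.4], [0, 0, 0]],
  [1, [0, 0, -0.4], [0, 0, 0]],
  [1, [0, 0, -0.3], [0, 0, 0]],
  [1, [0, 0, -0.3], [0, 0, 0]],
  [1, [0, 0, -0.2], [0, 0, 0]],
  [1, [0, 0, 0], [0, 0, 0]],
])

```text
time: 15.4
tcp_pos: [0.5283, 0.1253, 0.2209]
tool_rot: [-0.0, 0.059, 0.998, -0.0]
contact_force: [-0.3, 0.3, -3.3]
grip_width: 0.012
gripper_force: 88.3
```

Emit:
drive_tool([
  [1, [0, 0, -0.4], [0, 0, 0]],
  [1, [0, 0, -0.4], [0, 0, 0]],
  [1, [0, 0, -0.4], [0, 0, 0]],
  [1, [0, 0, -0.2], [0, 0, 0]],
  [1, [0, 0, -0.2], [0, 0, 0]],
  [1, [0, 0, 0], [0, 0, 0]],
])

```text
time: 16.0
tcp_pos: [0.5285, 0.1254, 0.2058]
tool_rot: [0.0, 0.059, 0.998, 0.0]
contact_force: [-1.5, -0.8, 2.7]
grip_width: 0.0123
gripper_force: 88.9
```

Emit:
drive_tool([
  [1, [0, 0, -0.2], [0, 0, 0]],
  [1, [0, 0, -0.2], [0, 0, 0]],
  [1, [0, 0, 0], [0, 0, 0]],
  [1, [0, 0, 0], [0, 0, 0]],
])

```text
time: 16.4
tcp_pos: [0.5286, 0.1254, 0.2016]
tool_rot: [0.0, 0.059, 0.998, 0.0]
contact_force: [-2.0, -0.6, 3.8]
grip_width: 0.012
gripper_force: 89.2
```

Emit:
drive_tool([
  [1, [0, 0, -0.1], [0, 0, 0]],
  [1, [0, 0, -0.1], [0, 0, 0]],
  [1, [0, 0, 0], [0, 0, 0]],
  [1, [0, 0, 0], [0, 0, 0]],
  [1, [0, 0, 0], [0, 0, 0]],
])

```text
time: 16.9
tcp_pos: [0.5287, 0.1254, 0.1999]
tool_rot: [0.0, 0.059, 0.998, 0.0]
contact_force: [-2.2, -0.1, 7.2]
grip_width: 0.0119
gripper_force: 89.4
```

Emit:
drive_tool([
  [1, [0, 0, -0.1], [0, 0, 0]],
  [1, [0, 0, -0.1], [0, 0, 0]],
  [1, [0, 0, 0], [0, 0, 0]],
  [1, [0, 0, 0], [0, 0, 0]],
  [1, [0, 0, 0], [0, 0, 0]],
])

```text
time: 17.4
tcp_pos: [0.5291, 0.1255, 0.1998]
tool_rot: [0.002, 0.059, 0.998, 0.0]
contact_force: [-3.5, -1.9, 15.0]
grip_width: 0.0118
gripper_force: 90.4
```

```bash
python3 - <<'E'
from h import *
d=shot("wrist","pics/w6.png");s=shot("scene","pics/scene3.png")
u,v=pix(d,[.528,.125,.09]);x,y=int(u)-50,int(v)-60
A=crop("w6",x,y,100,100,5);B=crop("scene3",316,102,50,83,6)
cv2.imwrite("pics/c7.png",np.hstack([A[:498],B]))
st=readout.get_state();print(st["contact_force"],st["tcp_pos"],st["gripper_force"],st["joint_velocities"])
E
```

```text
[-3.52710118 -0.95393057 15.32858458] [0.52914485 0.12547418 0.19985199] 90.40104031562805 [ 0.00025849  0.00082027 -0.00022635  0.00141022 -0.00041559 -0.00666592]
```

View pics/c7.png

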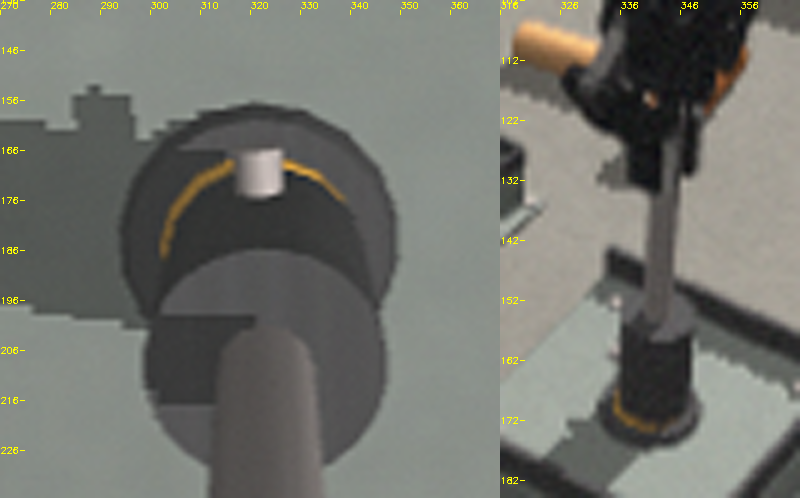

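```bash
python3 - <<'E'
from h import *
from scipy.ndimage import gaussian_filter1d as g
def edges(im,rows,x0,x1):
    o=[]
    for r in rows:
        l=g(im[r,x0:x1].astype(float).sum(1) if im.ndim==3 else im[r,x0:x1].astype(float),.8);o.append(np.round(l).astype(int))
    return o
for n,rows,x0,x1 in(("scene3",range(134,152,3),334,354),("scene2",range(112,130,4),336,356)):
    im=cv2.imread(f"pics/{n}.png",0)
    for r,e in zip(rows,edges(im,rows,x0,x1)): print(n,r,x0,e)
im=cv2.imread("pics/w6.png",0);w=load("w6")
for r,e in zip(range(205,260,10),edges(im,range(205,260,10),300,346)):
    d=np.diff(e);print(r,e)
s=load("scene3")
for z in(.116,.13,.15,.17,.19,.2): print(z,pix(s,[.529,.1255,z]),pix(w,[.529,.1255,z]),pix(s,[.529+.05*(z-.058),.1255,z])[0])
E
```

```text
scene3 134 334 [158 160 159 159 155 139 107  76  70  79  83  97 134 154 157 157 157 157
 158 158]
scene3 137 334 [157 157 157 158 157 152 131 100  85  82  89 115 146 157 158 160 160 160
 161 161]
scene3 140 334 [159 160 161 163 163 153 125  96  83  82  91 120 149 158 158 157 156 158
 159 159]
scene3 143 334 [ 92 105 129 147 155 147 117  92  84  83  97 131 152 158 159 160 159 159
 159 158]
scene3 146 334 [ 45  42  42  41  42  54  74  81  82  85 102 137 156 162 162 162 162 161
 161 160]
scene3 149 334 [ 92  90  84  71  59  58  73  81  81  80  76  67  71  85 105 127 145 156
 161 162]
scene2 112 336 [193 197 192 169 148 136 107  89  83  77  86 110 124 126 125 124 120 112
 103  96]
scene2 116 336 [ 93  94  92  91 101  97  88  84  83  87 104 120 123 118 109  99  87  79
  95 134]
scene2 120 336 [ 96 114 127 122 113 100  86  82  82  88 102 105  97  86  80  97 137 155
 158 157]
scene2 124 336 [134  89  60  56  61  74  80  81  81  85  86  86 111 144 157 159 159 159
 159 159]
scene2 128 336 [ 93  93  90  83  78  80  82  81  82 100 139 156 157 157 156 156 156 157
 159 159]
205 [ 57  57  58  59  
[... 1288 characters left out ...]
9006691742082)) (np.float64(320.783837465648), np.float64(214.4553228156104)) 342.66402065474955
0.15 (np.float64(341.77361303089765), np.float64(144.63194017221423)) (np.float64(320.6307067817892), np.float64(225.18098072064296)) 343.23464079175744
0.17 (np.float64(342.01858785244696), np.float64(139.25002856737362)) (np.float64(320.4466038706923), np.float64(238.0760112526436)) 343.8190072811105
0.19 (np.float64(342.26939847201044), np.float64(133.73990889258627)) (np.float64(320.2210748634716), np.float64(253.8726296582733)) 344.4176229074335
0.2 (np.float64(342.3970577623592), np.float64(130.935330806362)) (np.float64(320.08814565351196), np.float64(263.18332556640485)) 344.7224380128826
```

The collar sits on the sleeve with the screw facing out of the open side at wrist (321,171). The rod's tilt measures about 0.03 rad. Handing in.

```bash
python3 -c "
from plant import finish_job
print(finish_job())"
```

```text
the job is handed in; nothing more can be done
None
```

I turned the shaft until its flat faced the guard's open side, then pulled the spindle from its crock and pressed its collar fully down on the sleeve. I handed the job in while still gripping the rod, with the screw to the open side and a tilt of about 0.03 rad; no pass/fail result was returned.

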